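Lock the sample turntable with its pin

ROBOT

A 6-joint arm with a two-finger parallel gripper is mounted at the origin on a cart in front of the work surface, level with it; the furniture and walls round the work are solid. World frame = base frame: x ahead of the robot, y to its left, z up, the work surface at z = 0. Lengths are in m, angles in degrees, forces in N, time in s.
With the tool pointing down it reaches from about 0.35 to 0.85 m from the base axis. Payload 8.1 kg.
Tool frame: the origin (TCP) lies between the finger pads; the fingertips stand 11 mm ahead of it and the grasp point (between the pads) lies 8 mm behind it (robot.tip_reach is the distance from the TCP to the fingertips, in m); z points along the fingers, y is the direction in which the jaws open and shut (so a half turn about z gives the same grasp; the last joint's range is limited). The gripper opens to 85 mm and grips with 20 to 120 N. Pads are 22 mm wide; open, the fingers measure 114 mm over their backs; the gripper's body (76 mm by 85 mm) begins 54 mm behind the grasp point. The pads swing forward as they close: fully open they stand 13 mm farther back than shut.
Start: joints at [62.831, 7.471, 85.268, -0, 87.261, -4.893], TCP at [0.227, 0.555, 0.242] pointing down, gripper open.
Joint ranges: [-169.43, 169.43], [-51.17, 129.36], [1.28, 143.12], [-76.62, 256.62], [0, 156.53], [-152.29, 152.29]. Speed limits (degrees/s): [136.94, 136.94, 159.86, 180, 180, 180].

INTERFACE

Orientations are given as [roll, pitch, yaw] about the fixed x, y, z axes, in that order (R = Rz(yaw) Ry(pitch) Rx(roll)).
In Python, from plant import robot, cams gives the robot as it stands.
- The arm moves only by the tool carry_out, never from a script. Its argument "targets" is a list of rows, each a list of 7 numbers: the shift along the tool's x, y, z in m, then the turn, a rotation vector about the tool's x, y, z in degrees, then the finger opening in m, from 0 to 0.0854. A call has 1 to 20 rows; each row is the pose to reach, as a shift and turn from the pose commanded when the call began, along the tool's axes at that moment; what a row does not reach only later rows make up. A row lasts 1/10 s, in which the tool goes at most 50 mm and 8.59 degrees, less where a joint would pass 70% of its speed; a pose out of reach is approached as far as the arm can. A call with a gripper value outside its range is refused whole. The fingers move at their own pace and stop on an object; the grip force is fixed at half the most. Time passes only in rows, so rows that repeat a pose let the fingers close. It gives the time, the measured TCP pose, the force and the opening at its end, in the units of the state.
- robot.observe(): the state, without advancing time (a new reading comes with each control period).
- cams.snapshot(name): name is "scene" or "side" or "wrist"; returns (picture, depth): 420x560x3 uint8, blue, green, red; 420x560 float32, m along the optical axis (not along the pixel's ray), 0 where there is no reading.
- cams.calibration(name): a dict with "K" (3x3 intrinsics, pixels), "rvec" (rotation vector, rad) and "tvec" (3), from world to camera coordinates, as OpenCV has them. Camera axes: x right, y down, z forward; pixel columns grow to the right and rows downward; lengths in m; the calibration is good to about 2 mm. A picture is of the moment at which its call begins: read the wrist's pose just before it. calibration takes no time and is no camera call; for the wrist camera it gives the pose at the moment of the call.
- robot.sign_off(): hands the job in, once; it reports no verdict.
Trained networks look in the newest picture that a camera, given by its name, has taken for a name from the list of things; names that differ only in an ending like _2 or _b are one class to them, and where a whole thing is asked for, a point or a joint stands for the part that bears it (a point fixed in the world has none). Each returns a list of dicts, best first, with "score" (0 to 1); they miss things now and then, are a little off and sometimes report something else, mostly with a low value. They report only what shows in the picture. A call takes as long as a camera call. They do not tell look-alikes from the thing itself.
- cams.search_frame(camera, label): "rect" ([left, top, width, height] as shares, 0 to 1, of the picture: columns of its width, rows of its height, round what is visible of it).
The state is a dict: "clock": time; "q": joint angles; "qvel": joint speeds; "joint_efforts": joint torques, N m; "tcp_pos": TCP position; "tcp_rot": TCP orientation; "wrist_force": force on the tool from outside, world axes, zero at the start; "torque": the same for the moment, N m; "width": finger opening in m.
Only numpy, scipy, OpenCV 4.12 (cv2) and the standard library are available. Lean on these libraries where they do the work, as an engineer would, in place of code of your own. Each camera call takes 0.05 s, during which the arm holds its last target.

TASK

Lock the sample turntable for transport: turn it by its upright post until one of the two holes in its ring comes under the steel lock pin that stands in the bridge and the pin drops in, then press the pin all the way down until its head sits flat on the bridge. Leave the glassware and the other things round it where they stand.

Things in the scene. Friction and masses are not known exactly. Their poses are not given: they have to be found in the camera images.
- lock_stand: Fixed stand of the turntable: grey base plate 215 x 180 x 12 mm. Origin: on the turntable's axis, at the worktop; z up. Its -x side carries the bridge: a 46 mm wide block from x = -122 (column, to -98) to -53 mm, over the turntable's rim, from z = 44 to 68 mm, with an upright bore of 15 mm at x = -76 mm, y = 0, in which the lock pin stands loosely.
- disc_centre (a point): Centre of the top of the turntable disc (aluminium, radius 56 mm, top 42 mm above the worktop; its dark round wells are no holes). It turns both ways with dry friction (about 5 N at the post) and stays where it is left. Turned slower than about 40 mm/s at the rim, a ring hole catches the pin, which drops 12 mm and stops the turntable. Stop pushing the post before the pin is pressed home.
- lower_bore (a point): Mouth of the bore in the block under the rim, in line with the bridge's bore, 28 mm above the worktop. A stiff friction plunger fills it, flush: the dropped pin rests on it; about 7 N on the pin pushes it down 14 mm to its stop and it stays there.
- ring_centre (a point): Flat steel 18-sided ring round the disc, radius 92 mm, 30 to 40 mm above the worktop. Two equal 17 mm through holes, 76 mm from the axis (use either), 60 degrees to either side of the direction opposite the post; but the ring is clamped to the disc up to 8 degrees off, differently every time (the pose does not show it): see or feel the pin drop. At the start no hole is under the pin.
- bridge_bore (a point): Centre of the mouth of the bore on top of the bridge, 68 mm above the worktop.
- post_top (a point): Top centre of the upright steel post on the turntable by which it is turned: 16 mm diameter, 45 mm from the axis, its top 96 mm above the worktop and 54 mm above the disc; it can be pushed with a fingertip from either side. At the start it is within 32 degrees of the side of the axis opposite the bridge.
- lock_pin: Loose steel lock pin, 66 mm long: shank 14 mm diameter, 54 mm long, with a chamfered nose; on top a flat round head 32 mm diameter, 12 mm thick. Origin: centre of the nose (lower end), z towards the head. It starts upright in the bridge, nose resting on the ring 40 mm above the worktop; dropped into a hole the nose is at 28 mm, fully home (head flat on the bridge) at 14 mm.
- pin_head (a point): Centre of the flat top of the pin's head: 106 mm above the worktop at the start, 94 mm after the drop, 80 mm when home.
- beaker: Bystander: glass beaker, 70 mm diameter, 86 mm high, on the worktop near the stand. Origin: centre of its underside.
- weighing_bottle: Bystander: glass weighing bottle with knob lid, 43 mm diameter, 48 mm high. Origin: centre of its underside.
- jar: Bystander: white plastic jar with a screw lid, 45 mm diameter, 62 mm high. Origin: centre of its underside.
- dish: Bystander: glass petri dish, 62 mm diameter, 13 mm high. Origin: centre of its underside.
- scoop_1: Bystander: plastic scoop lying flat, 172 mm long. Origin: centre of its underside.
Not all that is in view belongs to the job. Leave any blue or turquoise look-alike of the lock_pin alone.

How it is judged:
By the outcome, as a careful person would: the job done as asked, in the order asked, and still so for the second after the job is handed in, with the robot touching nothing.
It also fails if it takes over 46 s, if anything falls off the work surface, if the arm or the gripper's body presses on something with over 40 N, if the wrist force passes 120 N, or if a joint passes its speed limit or range.

## Working session

There is one attempt and no reset: what is moved stays moved. The work goes in short steps, Python scripts to look and compute and a tool call to move; the robot and the scene stay as the last step left them, time stands still between calls to the robot, and variables do not carry over. Pictures are saved under pics/ and viewed, and the job is handed in when it is done.

Besides the shell and the picture viewer there is one more tool, called after "Emit:" as a command line: name --pt "numbers of a row" for each row, then --argument value for the rest. carry_out: Moves the arm, as the interface text tells. Its arguments: {"type":"object","properties":{"targets":{"type":"array"}},"required":["targets"]}

```bash
ls; mkdir -p pics; python3 - <<'E'
from plant import robot,cams
import cv2,numpy as np
print(robot.observe())
for c in ["scene","side"]:
    p,d=cams.snapshot(c); cv2.imwrite(f"pics/{c}0.png",p); np.save(f"pics/{c}0.npy",d)
    k=cams.calibration(c); print(c,k)
    for l in ["post_top","pin_head","lock_pin","lock_stand","bridge_bore","disc_centre","beaker"]:
        print(l,[(round(r["score"],2),np.round(np.array(r["rect"])*[560,420,560,420]).tolist()) for r in cams.search_frame(c,l)[:3]]) if c=="scene" else None
E
```

```text
pics
{'clock': 0.0, 'q': array([ 6.28310475e+01,  7.51598050e+00,  8.53308238e+01,  7.24344285e-04,
        8.72598747e+01, -4.89217860e+00]), 'qvel': array([-0.1028818 , -0.13662471, -0.02472101,  0.07107218,  0.04741736,
       -0.02382955]), 'joint_efforts': array([ 2.65337134e-03, -5.69370353e+01, -5.00577056e+01,  3.15279613e-05,
        1.43038880e-02, -2.56207284e-05]), 'tcp_pos': array([0.22717195, 0.55475763, 0.2412205 ]), 'tcp_rot': array([-1.79893771e+02, -9.81849419e-03,  1.57723182e+02]), 'wrist_force': array([-0.42526858,  0.16984852,  0.15769874]), 'torque': array([-0.00705087, -0.03083244,  0.01349658]), 'width': 0.08517017692619258}
scene {'K': array([[398.17618728,   0.        , 281.29752459],
       [  0.        , 398.17618728, 212.80726691],
       [  0.        ,   0.        ,   1.        ]]), 'rvec': array([ 2.00482271, -0.57552918,  0.36759589]), 'tvec': array([-0.56242685,  0.14815555,  0.88036903])}
post_top [(0.62, [246.0, 225.0, 83.0, 63.0])]
pin_head [(0.96, [290.0, 321.0, 16.0, 33.0]), (0.83, [326.0, 319.0, 16.0, 37.0]), (0.73, [374.0, 302.0, 23.0, 36.0])]
lock_pin [(0.91, [326.0, 320.0, 20.0, 33.0]), (0.74, [263.0, 244.0, 16.0, 21.0]), (0.69, [289.0, 317.0, 17.0, 35.0])]
lock_stand [(0.94, [225.0, 227.0, 112.0, 89.0])]
bridge_bore [(0.56, [221.0, 227.0, 115.0, 90.0])]
disc_centre [(0.76, [244.0, 223.0, 83.0, 62.0]), (0.5, [318.0, 287.0, 26.0, 34.0])]
beaker [(0.85, [331.0, 216.0, 26.0, 40.0])]
side {'K': array([[404.84858992,   0.        , 279.7377714 ],
       [  0.        , 404.84858992, 211.75441313],
       [  0.        ,   0.        ,   1.        ]]), 'rvec': array([ 2.26591771, -0.21403718,  0.07556001]), 'tvec': array([-0.57396763,  0.04642787,  1.17944696])}
```

```bash
python3 - <<'E'
import cv2
a=cv2.imread("pics/scene0.png")
cv2.imwrite("pics/crop0.png",cv2.resize(a[190:370,190:430],None,fx=3.3,fy=3.3,interpolation=cv2.INTER_CUBIC))
E
```

```text
(no output)
```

View pics/scene0.png

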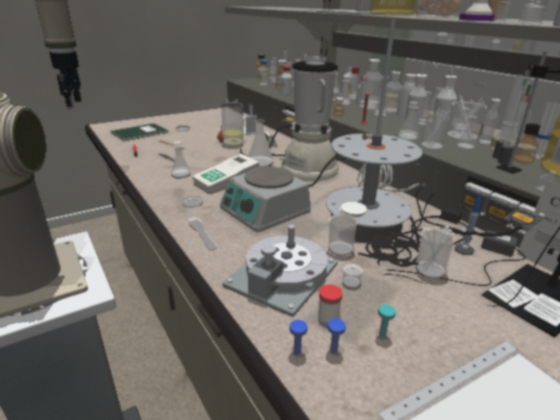

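View pics/side0.png

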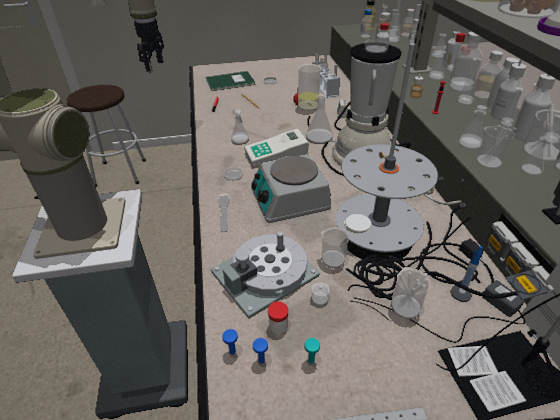

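```bash
sleep 1
```

```text
(no output)
```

View pics/crop0.png

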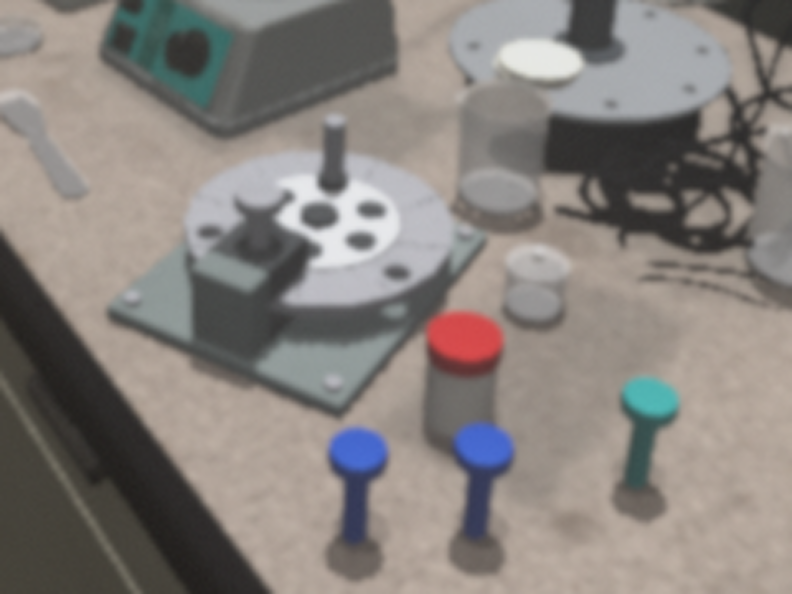

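The steel pin is at scene px (269,248) and the post top at (291,227). The blue pins at (298,327) and (336,327) and the teal one at (387,312) are the look-alikes. Ring holes show at (254,260) and (310,272).

```bash
cat > h.py <<'E'
import numpy as np,cv2
from plant import robot,cams
def ray(k,u,v,z):
    R=cv2.Rodrigues(np.array(k["rvec"]))[0];t=np.array(k["tvec"]).ravel()
    n=cv2.undistortPoints(np.array([[[u,v]]],float),np.array(k["K"]),None)[0,0]
    c=-R.T@t; d=R.T@np.array([n[0],n[1],1]); return c+d*(z-c[2])/d[2]
def proj(k,p): return cv2.projectPoints(np.array(p,float).reshape(-1,1,3),np.array(k["rvec"]),np.array(k["tvec"]),np.array(k["K"]),None)[0].reshape(-1,2)
def world(k,u,v,d):
    R=cv2.Rodrigues(np.array(k["rvec"]))[0];t=np.array(k["tvec"]).ravel()
    return R.T@(np.linalg.inv(k["K"])@np.array([u,v,1])*d-t)
E
python3 - <<'E'
from h import *
k=cams.calibration("scene");s=cams.calibration("side")
print("post",ray(k,291.5,227,.096),ray(s,280,236,.096))
print("pin",ray(k,269.4,248,.106),ray(s,242,259,.106))
print("holes",ray(k,253.6,260.3,.04),ray(k,310.3,272.4,.04))
print("center",ray(k,286.5,255,.042))
a=cv2.imread("pics/side0.png")
cv2.imwrite("pics/crop1.png",cv2.resize(a[200:370,190:390],None,fx=3.5,fy=3.5,interpolation=cv2.INTER_CUBIC))
E
```

```text
post [ 0.53764723 -0.24381834  0.096     ] [ 0.54088363 -0.24645091  0.096     ]
pin [ 0.44122223 -0.30528329  0.106     ] [ 0.43986432 -0.3145244   0.106     ]
holes [ 0.43709787 -0.24411991  0.04      ] [ 0.51936875 -0.34642885  0.04      ]
center [ 0.51007659 -0.26722736  0.042     ]
```

```bash
sleep 1
```

```text
(no output)
```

View pics/crop1.png

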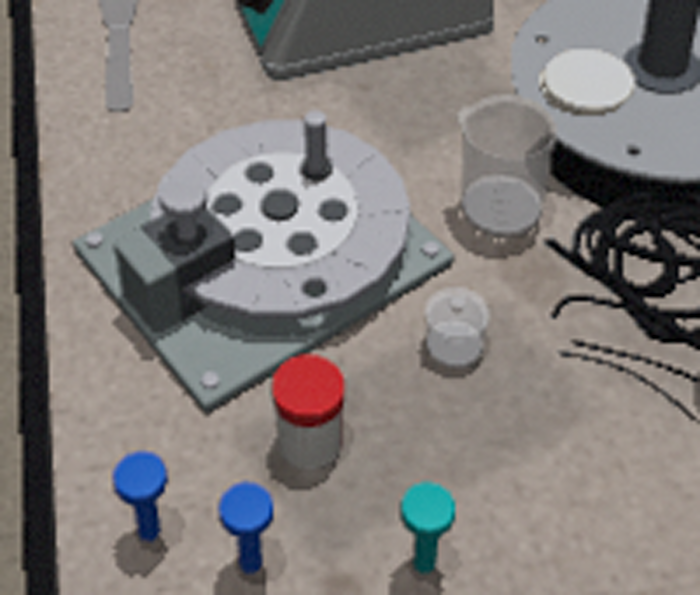

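```bash
python3 - <<'E'
from h import *
k=cams.calibration("scene");s=cams.calibration("side")
P=(ray(k,291.5,227,.096)+ray(s,280,233.7,.096))/2
N=(ray(k,269.4,248,.106)+ray(s,242.6,254.9,.106))/2
C=ray(s,270.3,258.3,.042)
print(ray(s,280,233.7,.096),ray(s,242.6,254.9,.106),C,ray(k,286.5,255,.042))
H=[ray(k,253.6,260.3,.04),ray(k,310.3,272.4,.04),ray(s,280,282.3,.04)]
for n,p in [("post",P),("pin",N)]+[("h",h) for h in H]:
    d=p-C; print(n,p,np.linalg.norm(d[:2]),np.degrees(np.arctan2(d[1],d[0])))
cr=np.degrees
for l in ["beaker","jar","weighing_bottle"]:
    for r in cams.search_frame("side",l)[:2]:
        q=np.array(r["rect"])*[560,420,560,420]; print(l,r["score"],q.round(),ray(s,q[0]+q[2]/2,q[1]+q[3]*.85,0).round(3))
E
```

```text
[ 0.54236844 -0.23833579  0.096     ] [ 0.4426504  -0.30190438  0.106     ] [ 0.51169866 -0.26555439  0.042     ] [ 0.51007659 -0.26722736  0.042     ]
post [ 0.54000783 -0.24107706  0.096     ] 0.037423907536624015 40.84809509556355
pin [ 0.44193632 -0.30359383  0.106     ] 0.07945931940712526 -151.39760487658447
h [ 0.43709787 -0.24411991  0.04      ] 0.0776190290508552 163.96945651385045
h [ 0.51936875 -0.34642885  0.04      ] 0.08123736413859163 -84.58230438752776
h [ 0.52197129 -0.34464047  0.04      ] 0.07975045947436951 -82.59918713272796
beaker 0.59 [320. 228.  30.  36.] [ 0.684 -0.261  0.   ]
jar 0.91 [264. 304.  24.  31.] [ 0.493 -0.445  0.   ]
weighing_bottle 0.73 [309. 278.  24.  25.] [ 0.613 -0.383  0.   ]
weighing_bottle 0.6 [324. 228.  30.  37.] [ 0.693 -0.267  0.   ]
```

```bash
python3 - <<'E'
from h import *
w=cams.calibration("wrist");R=cv2.Rodrigues(np.array(w["rvec"]))[0];c=-R.T@np.array(w["tvec"]).ravel()
o=robot.observe();from scipy.spatial.transform import Rotation as Ro
T=Ro.from_euler("xyz",o["tcp_rot"],degrees=True).as_matrix()
print("cam in tool",T.T@(c-o["tcp_pos"]),"axis",T.T@R[2],w["K"][0],robot.tip_reach,o["clock"])
g=np.array([0.53,-0.32,0.32]);print(T.T@(g-o["tcp_pos"]),T)
d=np.load("pics/scene0.npy");k=cams.calibration("scene")
pts=[world(k,u,v,d[v,u]) for v in range(140,330,3) for u in range(180,330,3) if d[v,u]>0]
pts=np.array(pts);m=pts[(pts[:,0]<.75)&(pts[:,0]>.3)&(pts[:,1]>-.4)]
print(m[:,2].max(), m[np.argsort(-m[:,2])[:8]].round(2))
E
```

```text
cam in tool [ 0.06660347 -0.00048439 -0.1319719 ] axis [-2.64015958e-01  5.25643997e-04  9.64518169e-01] [366.99376932   0.         276.62422693] 0.011 0.6
[-0.61176587 -0.69521122 -0.07770353] [[-9.25360079e-01  3.79089336e-01  1.20506505e-05]
 [ 3.79089336e-01  9.25360078e-01  2.85629548e-05]
 [-3.23279317e-07  3.09992912e-05 -1.00000000e+00]]
0.11951867381001137 [[ 0.68  0.    0.12]
 [ 0.5   0.39  0.12]
 [ 0.66  0.04  0.12]
 [ 0.6  -0.02  0.12]
 [ 0.63 -0.06  0.12]
 [ 0.64  0.03  0.12]
 [ 0.57  0.04  0.12]
 [ 0.62  0.02  0.12]]
```

Emit:
carry_out --pt "-0.614 -0.634 -0.03 0 0 0 0.0" --pt "-0.614 -0.634 -0.03 0 0 0 0.0" --pt "-0.614 -0.634 -0.03 0 0 0 0.0" --pt "-0.614 -0.634 -0.03 0 0 0 0.0" --pt "-0.614 -0.634 -0.03 0 0 0 0.0" --pt "-0.614 -0.634 -0.03 0 0 0 0.0" --pt "-0.614 -0.634 -0.03 0 0 0 0.0" --pt "-0.614 -0.634 -0.03 0 0 0 0.0" --pt "-0.614 -0.634 -0.03 0 0 0 0.0" --pt "-0.614 -0.634 -0.03 0 0 0 0.0" --pt "-0.614 -0.634 -0.03 0 0 0 0.0" --pt "-0.614 -0.634 -0.03 0 0 0 0.0" --pt "-0.614 -0.634 -0.03 0 0 0 0.0" --pt "-0.614 -0.634 -0.03 0 0 0 0.0" --pt "-0.614 -0.634 -0.03 0 0 0 0.0" --pt "-0.614 -0.634 -0.03 0 0 0 0.0" --pt "-0.614 -0.634 -0.03 0 0 0 0.0" --pt "-0.614 -0.634 -0.03 0 0 0 0.0" --pt "-0.614 -0.634 -0.03 0 0 0 0.0" --pt "-0.614 -0.634 -0.03 0 0 0 0.0"

```text
clock: 2.6
tcp_pos: [0.5551, -0.2647, 0.2717]
tcp_rot: [180.0, -0.1, 157.6]
wrist_force: [0.2, 0.1, 0.7]
width: -0.0003
```

```bash
python3 - <<'E'
from h import *
import json
o=robot.observe();w=cams.calibration("wrist")
p,d=cams.snapshot("wrist");cv2.imwrite("pics/w1.png",p);np.save("pics/w1.npy",d)
json.dump({a:np.array(b).tolist() for a,b in w.items()},open("w1.json","w"))
print(o["clock"],o["tcp_pos"],o["q"],o["tcp_rot"])
for l in ["post_top","lock_pin","ring_centre"]: print(l,[(round(r["score"],2),np.round(np.array(r["rect"])*[560,420,560,420]).tolist()) for r in cams.search_frame("wrist",l)[:3]])
E
```

```text
2.6 [ 0.55508496 -0.26474342  0.27169807] [-3.02822379e+01  9.25136613e+00  8.02623621e+01  1.41582803e-02
  9.05506373e+01 -9.79259010e+01] [ 1.79977102e+02 -6.17983307e-02  1.57643804e+02]
post_top [(0.84, [157.0, 34.0, 192.0, 195.0]), (0.67, [112.0, 0.0, 259.0, 247.0])]
lock_pin [(0.97, [4.0, 169.0, 34.0, 30.0]), (0.87, [0.0, 102.0, 33.0, 25.0]), (0.83, [156.0, 58.0, 40.0, 41.0])]
ring_centre [(0.98, [159.0, 37.0, 194.0, 195.0]), (0.16, [293.0, 246.0, 65.0, 71.0])]
```

```bash
sleep 1
```

```text
(no output)
```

View pics/w1.png

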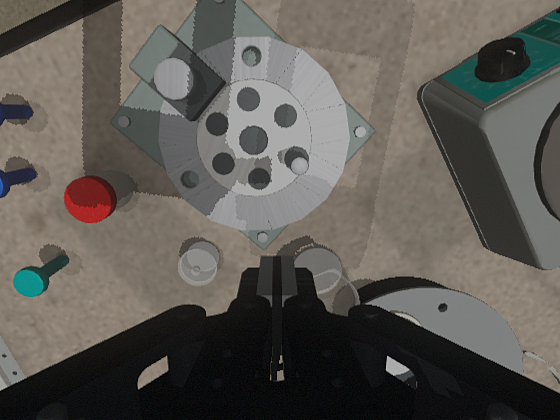

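Wrist view: disc centre is at (253,139), post top (299,166), steel pin head (176,80), and the holes at (251,56) and (190,180).

```bash
python3 - <<'E'
from h import *
import json
w={a:np.array(b) for a,b in json.load(open("w1.json")).items()}
C=ray(w,253,139,.0415);
for n,u,v,z in [("post",299,166,.096),("pin",174.5,78,.106),("hA",251,56,.04),("hB",190,180,.04),("jar",90,198,.062),("wb",198,264,.03),("beak",315,272,.07)]:
    p=ray(w,u,v,z);d=p-C;print(n,p.round(4),np.linalg.norm(d[:2]).round(4),np.degrees(np.arctan2(d[1],d[0])).round(1))
print("C",C)
E
```

```text
post [ 0.5406 -0.2386  0.096 ] 0.0456 43.5
pin [ 0.4401 -0.302   0.106 ] 0.0746 -154.7
hA [ 0.438  -0.2421  0.04  ] 0.0749 158.1
hB [ 0.5205 -0.3446  0.04  ] 0.0757 -80.1
jar [ 0.4982 -0.434   0.062 ] 0.1643 -93.2
wb [ 0.6086 -0.3802  0.03  ] 0.1496 -47.5
beak [ 0.648  -0.2623  0.07  ] 0.1407 3.2
C [ 0.50748269 -0.27004656  0.0415    ]
```

Emit:
carry_out --pt "-0.007 0.019 0.02 0 0 0 0.0" --pt "-0.007 0.019 0.06 0 0 0 0.0" --pt "-0.007 0.019 0.1 0 0 0 0.0" --pt "-0.007 0.019 0.14 0 0 0 0.0" --pt "-0.007 0.019 0.17 0 0 0 0.0" --pt "-0.007 0.019 0.191 0 0 0 0.0" --pt "-0.007 0.019 0.191 0 0 0 0.0" --pt "-0.007 0.019 0.191 0 0 0 0.0"

```text
clock: 3.6
tcp_pos: [0.569, -0.2486, 0.082]
tcp_rot: [180.0, 0.0, 157.8]
wrist_force: [0.3, -0.3, 0.6]
width: 0.0001
```

Emit:
carry_out --pt "0.003 0 0 0 0 0 0" --pt "0.006 0 0 0 0 0 0" --pt "0.0085 0 0 0 0 0 0" --pt "0.0098 0 0 0 0 0 0" --pt "0.0111 0 0 0 0 0 0" --pt "0.0124 0 0 0 0 0 0" --pt "0.0137 0 0 0 0 0 0" --pt "0.015 0 0 0 0 0 0" --pt "0.0163 0 0 0 0 0 0" --pt "0.0176 0 0 0 0 0 0" --pt "0.0189 0 0 0 0 0 0" --pt "0.0202 0 0 0 0 0 0" --pt "0.0215 0 0 0 0 0 0" --pt "0.0228 0 0 0 0 0 0" --pt "0.0241 0 0 0 0 0 0" --pt "0.0254 0 0 0 0 0 0" --pt "0.0267 0 0 0 0 0 0" --pt "0.028 0 0 0 0 0 0" --pt "0.0293 0 0 0 0 0 0" --pt "0.0306 0 0 0 0 0 0"

```text
clock: 5.6
tcp_pos: [0.5432, -0.2377, 0.083]
tcp_rot: [179.9, 0.3, 157.7]
wrist_force: [8.0, 2.0, 1.2]
width: -0.0
```

Emit:
carry_out --pt "0.0012 0 0 0 0 0 0" --pt "0.0024 0 0 0 0 0 0" --pt "0.0036 0 0 0 0 0 0" --pt "0.0048 0 0 0 0 0 0" --pt "0.006 0 0 0 0 0 0" --pt "0.0072 0 0 0 0 0 0" --pt "0.0084 0 0 0 0 0 0" --pt "0.0096 0 0 0 0 0 0" --pt "0.0108 0 0 0 0 0 0" --pt "0.012 0 0 0 0 0 0"

```text
clock: 6.6
tcp_pos: [0.5319, -0.2333, 0.083]
tcp_rot: [179.9, 0.3, 157.7]
wrist_force: [7.0, 1.7, 3.0]
width: -0.0001
```

```bash
cat > look.py <<'E'
from h import *
import sys
o=robot.observe();w=cams.calibration("wrist")
p,d=cams.snapshot("side");cv2.imwrite(f"pics/s{sys.argv[1]}.png",cv2.resize(p[200:330,190:390],None,fx=3.8,fy=3.8,interpolation=cv2.INTER_CUBIC))
p,d=cams.snapshot("wrist");cv2.imwrite(f"pics/w{sys.argv[1]}.png",p)
print(o["clock"],o["tcp_pos"],o["wrist_force"])
E
python3 look.py 2
```

```text
6.6 [ 0.53187851 -0.23330969  0.08295153] [7.02927177 1.72263327 3.04132159]
```

```bash
sleep 1
```

```text
(no output)
```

View pics/s2.png

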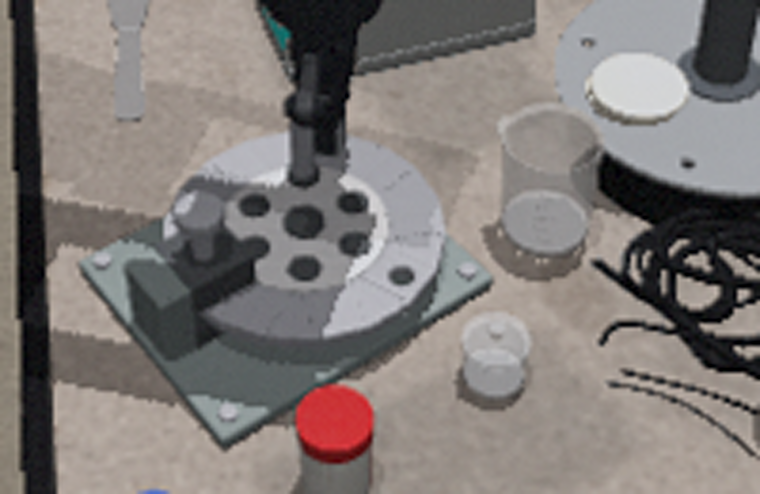

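View pics/w2.png

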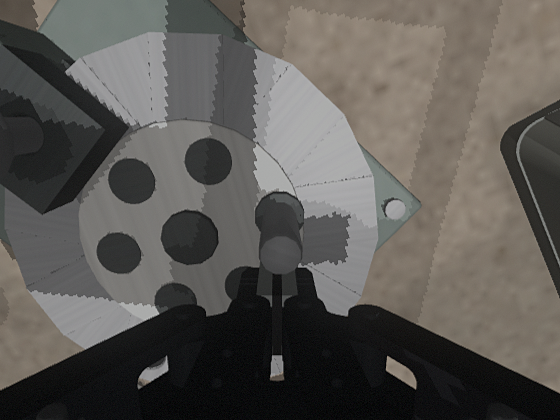

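The post at wrist (282,240) rests on the finger and the turntable is turning. The pin head at side crop (200,210) is still up and the other hole is now at (402,275). I'll continue slowly.

Emit:
carry_out --pt "0.0012 0 0 0 0 0 0" --pt "0.0024 0 0 0 0 0 0" --pt "0.0036 0 0 0 0 0 0" --pt "0.0046 0 0 0 0 0 0"

```text
clock: 7.1
tcp_pos: [0.5273, -0.2322, 0.0829]
tcp_rot: [-180.0, 0.3, 157.7]
wrist_force: [6.0, -2.4, 1.9]
width: 0.0001
```

Emit:
carry_out --pt "0.001 0 0 0 0 0 0" --pt "0.002 0 0 0 0 0 0" --pt "0.003 0 0 0 0 0 0"

```text
clock: 7.4
tcp_pos: [0.5243, -0.2316, 0.0828]
tcp_rot: [-179.9, 0.3, 157.7]
wrist_force: [4.9, -4.3, 1.5]
width: 0.0
```

Emit:
carry_out --pt "0.001 0 0 0 0 0 0" --pt "0.002 0 0 0 0 0 0" --pt "0.003 0 0 0 0 0 0"

```text
clock: 7.7
tcp_pos: [0.5227, -0.2314, 0.083]
tcp_rot: [-179.9, 0.5, 157.7]
wrist_force: [14.6, -9.7, -7.4]
width: -0.0001
```

```bash
python3 look.py 3
```

```text
7.7 [ 0.52271647 -0.23135531  0.08298025] [14.6244134  -9.66831482 -7.40754175]
```

```bash
sleep 1
```

```text
(no output)
```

View pics/s3.png

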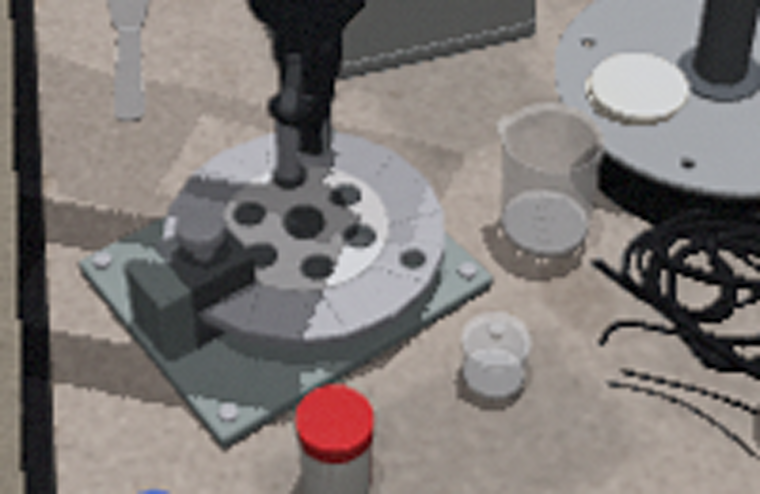

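The pin head has dropped to side crop (200,225), was (200,205), and the force jumped to about 18 N. Next I back off the post, lift and go over the pin.

Emit:
carry_out --pt "-0.008 0 0 0 0 0 0" --pt "-0.015 0 0 0 0 0 0" --pt "-0.015 0 -0.03 0 0 0 0" --pt "-0.015 0 -0.065 0 0 0 0" --pt "0.005 -0.03 -0.065 0 0 0 0" --pt "0.025 -0.065 -0.065 0 0 0 0" --pt "0.049 -0.0965 -0.065 0 0 0 0" --pt "0.049 -0.0965 -0.05 0 0 0 0" --pt "0.049 -0.0965 -0.04 0 0 0 0" --pt "0.049 -0.0965 -0.04 0 0 0 0" --pt "0.049 -0.0965 -0.04 0 0 0 0"

```text
clock: 8.9
tcp_pos: [0.4382, -0.2989, 0.1207]
tcp_rot: [180.0, -0.1, 157.8]
wrist_force: [-0.3, 0.8, 0.0]
width: 0.0002
```

```bash
python3 look.py 4
```

```text
8.9 [ 0.43819215 -0.29894276  0.12068874] [-0.34265034  0.82846445  0.00764948]
```

```bash
sleep 1
```

```text
(no output)
```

View pics/s4.png

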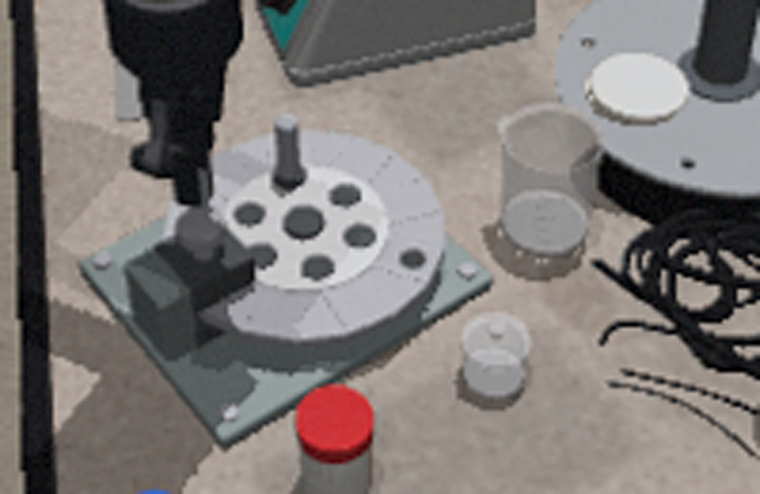

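View pics/w4.png

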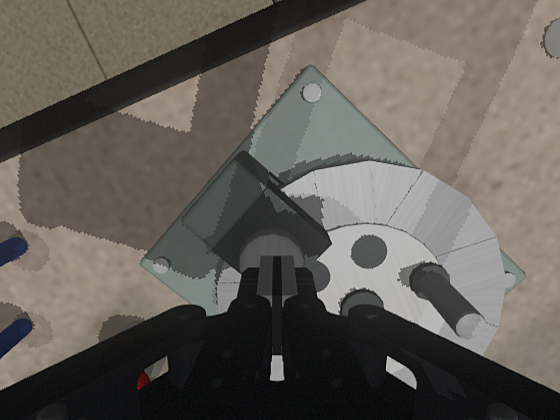

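The head at wrist (272,250) is under the fingertips and the pin is down at the 94 mm stage. Now pressing.

Emit:
carry_out --pt "-0.003 -0.002 0.004 0 0 0 0" --pt "-0.003 -0.002 0.01 0 0 0 0" --pt "-0.003 -0.002 0.014 0 0 0 0" --pt "-0.003 -0.002 0.016 0 0 0 0" --pt "-0.003 -0.002 0.018 0 0 0 0" --pt "-0.003 -0.002 0.02 0 0 0 0"

```text
clock: 9.6
tcp_pos: [0.4404, -0.3032, 0.103]
tcp_rot: [-180.0, 0.1, 157.7]
wrist_force: [-4.4, 4.8, 14.6]
width: 0.0002
```

Emit:
carry_out --pt "0 0 0.002 0 0 0 0" --pt "0 0 0.004 0 0 0 0" --pt "0 0 0.006 0 0 0 0" --pt "0 0 0.008 0 0 0 0"

```text
clock: 10.0
tcp_pos: [0.4404, -0.3033, 0.0952]
tcp_rot: [-180.0, 0.1, 157.7]
wrist_force: [-4.5, 3.6, 14.5]
width: -0.0001
```

Tip at 84 mm and moving down at a steady 14 N. Continue to the stop.

Emit:
carry_out --pt "0 0 0.0015 0 0 0 0" --pt "0 0 0.003 0 0 0 0" --pt "0 0 0.0045 0 0 0 0" --pt "0 0 0.0055 0 0 0 0"

```text
clock: 10.4
tcp_pos: [0.4404, -0.3034, 0.091]
tcp_rot: [-180.0, 0.1, 157.7]
wrist_force: [-13.0, 9.0, 32.6]
width: 0.0001
```

Emit:
carry_out --pt "0 0 0.0007 0 0 0 0" --pt "0 0 0.0007 0 0 0 0" --pt "0 0 0.0007 0 0 0 0"

```text
clock: 10.7
tcp_pos: [0.4404, -0.3034, 0.0909]
tcp_rot: [-180.0, 0.1, 157.7]
wrist_force: [-12.6, 8.5, 31.5]
width: 0.0004
```

Emit:
carry_out --pt "0 0 -0.01 0 0 0 0" --pt "0 0 -0.04 0 0 0 0" --pt "0 0 -0.08 0 0 0 0" --pt "-0.04 0.02 -0.12 0 0 0 0" --pt "-0.07 0.05 -0.15 0 0 0 0" --pt "-0.09 0.07 -0.15 0 0 0 0" --pt "-0.09 0.07 -0.15 0 0 0 0" --pt "-0.09 0.07 -0.15 0 0 0 0"

```text
clock: 11.5
tcp_pos: [0.55, -0.2717, 0.2367]
tcp_rot: [-180.0, -0.0, 157.8]
wrist_force: [-0.7, -0.5, 0.0]
width: 0.0001
```

```bash
python3 look.py 5; python3 - <<'E'
from h import *
w=cams.calibration("wrist");p,d=cams.snapshot("wrist")
u,v=proj(w,[0.4401,-0.302,.080])[0].round().astype(int);print(u,v)
for dv in(-8,0,8):
  for du in(-8,0,8):
    q=d[v+dv,u+du]; print(world(w,u+du,v+dv,q).round(4))
E
```

```text
11.5 [ 0.55002188 -0.27165131  0.23669636] [-0.68877036 -0.52124073  0.03233977]
184 81
[ 0.4325 -0.3051  0.0796]
[ 0.4349 -0.2995  0.0807]
[ 0.4372 -0.294   0.0809]
[ 0.4377 -0.3074  0.0806]
[ 0.4399 -0.302   0.0804]
[ 0.4419 -0.2968  0.079 ]
[ 0.4425 -0.3103  0.0791]
[ 0.445  -0.3044  0.081 ]
[ 0.4473 -0.2989  0.0809]
```

```bash
sleep 1
```

```text
(no output)
```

View pics/s5.png

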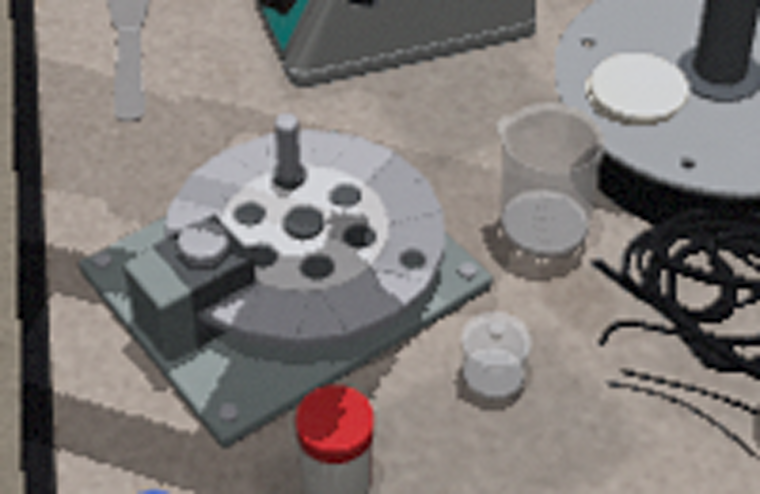

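View pics/w5.png

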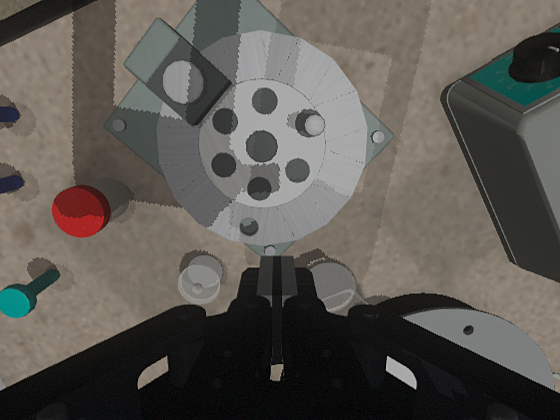

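The pin head at side crop (202,243) and wrist (184,81) sits flat on the bridge. Its measured height is 80 mm, the bystanders are where they were, and the robot is clear.

```bash
python3 -c "
from plant import robot
print(robot.sign_off())"
```

```text
the job is handed in; nothing more can be done
None
```

The turntable is locked: the steel pin dropped into a ring hole and is pressed fully home, and I handed the job in at about 11.6 s of the 46 s.

- **Turning:** I pushed the post about 47° counter-clockwise with the closed fingertips until the pin dropped. The force jumped to about 18 N, and the side picture showed the pin's head lower. I then backed off the post before pressing.
- **Pressing:** I pressed the pin until it stopped with the fingertips at 80 mm. The force read about 14 N on the way down and 33 N at the stop.
- **Last checks:** Depth readings put the head top at 79–81 mm, against 80 mm when home, and it looks flat on the bridge. The jar, weighing bottle, beaker and scoop, and the blue and teal look-alike pins, stand where they were. I did not check the dish in the last pictures, but the arm never went near it at working height. The gripper is clear of everything, and no check failed or disagreed.

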